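Squeeze the clamped tweezers to their marked gap for a spring reading

ROBOT

A 7-joint arm with a two-finger parallel gripper is mounted at the origin on the work surface. World frame = base frame: x ahead of the robot, y to its left, z up, the work surface at z = 0. Lengths are in m, angles in rad, forces in N, time in s.
With the tool pointing down it reaches from about 0.425 to 0.925 m from the base axis. Payload 6.8 kg.
Tool frame: the origin (TCP) lies at the very end of the fingers, on their centre line; the grasp point (between the pads) lies 19 mm behind it; z points along the fingers, y is the line along which they close (so a half turn about z gives the same grasp; the last joint's range is limited). The gripper opens to 85 mm and grips with 20 to 120 N. Pads are 22 mm wide; open, the fingers measure 114 mm over their backs; the gripper's body (76 mm by 85 mm) begins 54 mm behind the grasp point. The pads swing forward as they close: fully open they stand 13 mm farther back than shut.
Start: joints at [-1.315, 0.477, 0.022, 1.555, -0.011, 1.109, -0.083], TCP at [0.24, 0.631, 0.231] pointing down, gripper open.
Joint ranges: [-2.96, 2.96], [-0.34, 2.1], [-1.41, 1.46], [0.24, 2.44], [-1.37, 4.51], [0.17, 1.92], [-2.96, 2.96]. Speed limits (rad/s): [2.39, 2.39, 3.14, 3.14, 3.14, 3.14, 3.14].

INTERFACE

Orientations are given as a unit quaternion [w, x, y, z].
In Python, from station import telemetry, viewer, job, search_frame, cut_out gives the robot as it stands. The module is installed in compiled form; this text tells all that it offers.
- The arm moves only by the shell command python3 -m crank 'ROWS' [FORCE]. ROWS is JSON, a list of rows, each an object with "delta_rot": the turn, a rotation vector about the tool's x, y, z in degrees, a list of three; "xyz": the shift along the tool's x, y, z in m, a list of three; "fingers": the gripper command: -1 is fully open, 1 is shut, values between are in proportion. In form: [{"delta_rot": [ax, ay, az], "xyz": [dx, dy, dz], "fingers": fingers}, ...]. A call has 1 to 10 rows; each row is the pose to reach, as a shift and turn from the pose commanded when the call began, along the tool's axes at that moment; what a row does not reach only later rows make up. A row lasts 1/10 s, in which the tool goes at most 50 mm and 8.59 degrees, less where a joint would pass 70% of its speed; a pose out of reach is approached as far as the arm can. A call with a gripper value outside its range is refused whole. The fingers move at their own pace and stop on an object; FORCE is the grip in N (left out, the last holds). Time passes only in rows, so rows that repeat a pose let the fingers close. It gives the time, the measured TCP pose, the force, the opening and the grip force at its end, in the units of the state.
- telemetry.get_obs(): the state, without advancing time (a new reading comes with each control period).
- viewer.read_camera(name): name is "scene" or "top" or "wrist"; returns a dict with "img" (480x640x3 uint8, red, green, blue), "fx", "fy", "cx", "cy" (pixels), "k1" (the pictures are not rectified: a ray, as slopes to the right and down, at radius r is drawn at 1 + k1 r^2 times it, then the intrinsics apply), "origin" and "rotation" of the camera in the world. Camera axes: x right, y up, looking along -z (the intrinsics and any distortion apply to the point x, -y, -z); pixel columns grow to the right and rows downward; lengths in m; the calibration is good to about 2 mm. A picture is of the moment at which its call begins. There is no depth.
- job.hand_in(): hands the job in; it is judged then, once.
Trained networks look in the newest picture that a camera, given by its name, has taken for a name from the list of things; names that differ only in an ending like _2 or _b are one class to them, and where a whole thing is asked for, a point or a joint stands for the part that bears it (a point fixed in the world has none). Each returns a list of dicts, best first, with "score" (0 to 1); they miss things now and then, are a little off and sometimes report something else, mostly with a low value. They report only what shows in the picture. A call takes as long as a camera call.
- search_frame(camera, thing): "pixel" ([column, row] in pixels, amid what is visible of it).
- cut_out(camera, thing): "pixels" (480x640 bool, what is visible of it) and "pixel" ([column, row] in pixels, amid what is visible of it).
The state is a dict: "t": time; "q": joint angles; "joint_vel": joint speeds; "joint_torque": joint torques, N m; "eef_pos": TCP position; "tool_rot": TCP orientation; "contact_force": force on the tool from outside, world axes, zero at the start; "torque": the same for the moment, N m; "gripper_width": opening from 0.0 (shut) to 1.0 (fully open); "grasp_force": force on a finger pad.
Only numpy, scipy, OpenCV 4.12 (cv2) and the standard library are available. Lean on these libraries where they do the work, as an engineer would, in place of code of your own. Each camera call takes 0.05 s, during which the arm holds its last target. There are 200 camera calls.

TASK

Slide the tester's clear guard fully open, then squeeze the sprung tweezers clamped in the vise, by their finger pads, until the gap between the tips equals the 12 mm between the two lines on the plate below, never squeezing them nearly shut, and hold that gap steady for a few seconds so that the spring reading can settle. Finish while still holding the tweezers at the mark, with the guard open and the loose things around left in place.

Things in the scene. Friction and masses are not known exactly. Their poses are not given: they have to be found in the camera images.
- tester: The tester: a black bed plate 300 x 480 x 20 mm carrying two aluminium rails on posts. Origin: on the table, under the centre of the shut guard. Its y axis runs along the rails, in the direction in which the guard opens; its x axis points away from the robot. The bed spans y -145 to +335 mm and x +-150 mm; rail tops at 138 mm over the table (thin lips to 148 mm), rails centred at x +-135 mm.
- guard (a joint): How far the guard is open, m: 0 shut, 0.22 fully open against its stop; it starts within 0.03 of shut. The guard is a clear panel in an aluminium frame, 250 mm (x) by 200 mm (y), lying level on the rails with its top 145 mm over the table; it slides along the tester's +y with about 2.5 N of friction plus slight drag and stays where it is left. Shut it covers the tweezers.
- guard_handle (a point): Centre of the guard's handle, an upright black bar in the middle of the panel: 70 mm along the tester's x, 14 mm thick along y, standing about 41 mm above the panel; this point is 165 mm over the table, half-way up. It moves with the guard.
- vise: Steel vise fixed on the bed, clamping large sprung steel tweezers by the tail. Origin: its underside, on the bed, 20 mm over the table. Its x axis points along the tweezers from tail to tips, away from the robot (up to 0.12 rad off the tester's x). Block x +-30, y +-55 mm (screw knob to y -74), top 107 mm over its origin. A thin rod at y 0, height 56 mm, carries the mark plate.
- marks (a point): White mark plate fixed under the tips, 50 mm (vise's x) by 75 mm (y): this point is the centre of its top face, 102 mm over the table and 16 mm below the blades' mid-height. On it two dark parallel lines run along the vise's x, 6 mm either side of the centre, so 12 mm apart: the marked tip gap.
- blade_left: Tweezers' blade on the vise's +y side: a steel strip 3 mm thick, 12 mm high, 150 mm long, hinged in the vise and sprung outwards. Origin on its hinge, at x 20, y +9.5, z 98 mm in the vise's frame; x axis along the blade to the tip. Free, it leans 0.0933 rad outward; at the marked gap it is parallel to the vise's x. The pad then pushes back with about 5 N; let go, it springs back.
- blade_right: The other blade, its mirror image on the vise's -y side.
- pad_left (a point): Centre of the outer face of the left blade's dark finger pad (30 mm long, 16 mm high), 95 mm from the hinge, 118 mm over the table. Squeeze here. The outer faces of the two pads are about 48 mm apart when free and 30 mm apart at the marked gap; 1 mm of pad width makes 1.6 mm of tip gap.
- pad_right (a point): The same point on the right blade's finger pad.
- tip_left (a point): Inner edge of the left blade's tip, 150 mm from the hinge. The distance between the two tip points is the tip gap: 40 mm when free, 12 mm at the lines.
- tip_right (a point): Inner edge of the right blade's tip.
- bed_ring: Loose steel ring, 72 mm across, 16 mm high, lying on the tester's bed beyond the tweezers in +y, below the rails. Origin under its centre. A bystander, to be left where it is.
- bed_disc: Loose steel disc, 52 mm across, 14 mm high, on the bed near that ring. Origin under its centre. A bystander, to be left where it is.
- disc_big: Steel disc, 104 mm across, 22 mm high, on the table. A bystander, to be left where it is.
- disc_small: Steel disc, 68 mm across, 18 mm high, on the table. A bystander, to be left where it is.
- ring_big: Steel ring, 124 mm across, 20 mm high, on the table. A bystander, to be left where it is.
- meter: Handheld grey meter, 150 x 75 x 30 mm, lying on the table. A bystander, to be left where it is.
- oil: Small white bottle, 44 mm across, 110 mm high, on the table. A bystander, to be left where it is.

How it is judged:
By the outcome, as a careful person would: the job done as asked, in the order asked, and still so for the second after the job is handed in, while the arm keeps its last pose, push and grip.
It also fails if it takes over 51 s, if anything falls off the work surface, if the arm or the gripper's body presses on something with over 40 N, if the wrist force passes 120 N, or if a joint passes its speed limit or range.

## Working session

There is one attempt and no reset: what is moved stays moved. The work goes in short steps, Python scripts to look and compute and a shell command to move; the robot and the scene stay as the last step left them, time stands still between calls to the robot, and variables do not carry over. Pictures are saved under pics/ and viewed, at most 10 in all, crops included, and the job is handed in when it is done.

```bash
mkdir -p pics
cat > h.py <<'E'
import numpy as np, cv2
from station import telemetry, viewer, job, search_frame, cut_out
from scipy.spatial.transform import Rotation as R
def ray(c,px):
    d=np.array([(px[0]-c['cx'])/c['fx'],(px[1]-c['cy'])/c['fy']]); u=d.copy()
    for _ in range(20): u=d/(1+c['k1']*(u@u))
    v=np.array([u[0],-u[1],-1.0]); return np.array(c['rotation']).reshape(3,3)@v
def at_z(c,px,z):
    v=ray(c,px); o=np.array(c['origin']); return o+v*(z-o[2])/v[2]
def proj(c,p):
    q=np.array(c['rotation']).reshape(3,3).T@(np.array(p)-c['origin']); u=np.array([q[0],-q[1]])/-q[2]
    u=u*(1+c['k1']*(u@u)); return np.array([c['fx']*u[0]+c['cx'],c['fy']*u[1]+c['cy']])
def save(c,n,crop=None,s=1):
    im=c['img'][:,:,::-1]
    if crop: im=im[crop[1]:crop[3],crop[0]:crop[2]]
    cv2.imwrite('pics/'+n,cv2.resize(im,None,fx=s,fy=s,interpolation=cv2.INTER_CUBIC))
E
python3 - <<'E'
from h import *
np.set_printoptions(precision=4,suppress=True)
o=telemetry.get_obs(); print(o['t'],o['eef_pos'],R.from_quat(np.roll(o['tool_rot'],-1)).as_matrix())
ims=[]
Z=dict(guard_handle=.165,marks=.102,vise=.127,pad_left=.118,pad_right=.118,tip_left=.118,tip_right=.118,tester=.02,oil=.11,meter=.03)
for n in ('top','scene'):
    c=viewer.read_camera(n); ims.append(c); save(c,n+'.png'); print(n,c['origin'],c['fx'])
    for t in Z:
        for d in search_frame(n,t)[:2]: print(t,d['pixel'],round(d['score'],2),at_z(c,d['pixel'],Z[t])[:2])
cv2.imwrite('pics/both.png',cv2.resize(np.vstack([i['img'][:,:,::-1] for i in ims]),(450,600*9//8))[:600]) if 0 else None
E
```

```text
0.0 [0.24   0.6303 0.2303] [[-0.9346  0.3558 -0.0005]
 [ 0.3558  0.9346 -0.0018]
 [-0.0001 -0.0019 -1.    ]]
top [0.4185 0.0327 1.9264] 565.0450446352204Traceback (most recent call last):
  File "<stdin>", line 9, in <module>
  File "h.py", line 9, in at_z
    v=ray(c,px); o=np.array(c['origin']); return o+v*(z-o[2])/v[2]
  File "h.py", line 7, in ray
    v=np.array([u[0],-u[1],-1.0]); return np.array(c['rotation']).reshape(3,3)@v
                                          ~~~~~~~~~~~~~~~~~~~~~~~~~~~~~~~^^^^^
ValueError: cannot reshape array of size 4 into shape (3,3)
```

```bash
sed -i "s/np.array(c\['rotation'\]).reshape(3,3)/R.from_quat(np.roll(c['rotation'],-1)).as_matrix()/" h.py
python3 - <<'E'
from h import *
np.set_printoptions(precision=4,suppress=True)
Z=dict(guard_handle=.165,marks=.102,vise=.127,pad_left=.118,pad_right=.118,tip_left=.118,tip_right=.118,tester=.02,oil=.11,meter=.03)
for n in ('top','scene'):
    c=viewer.read_camera(n); save(c,n+'.png'); print(n,c['origin'],c['fx'])
    for t in Z:
        for d in search_frame(n,t)[:2]: print(t,np.round(d['pixel']),round(d['score'],2),at_z(c,d['pixel'],Z[t])[:2])
E
```

```text
top [0.4185 0.0327 1.9264] 565.0450446352204
guard_handle [338. 225.] 0.87 [0.5642 0.0214]
tip_left [487. 224.] 0.27 [ 0.5639 -0.4615]
tip_right [321. 231.] 0.55 [0.5518 0.0743]
tester [319. 231.] 0.55 [0.5584 0.0837]
oil [208. 209.] 0.65 [0.6299 0.441 ]
oil [318. 230.] 0.56 [0.5554 0.0844]
meter [489. 224.] 0.94 [ 0.5699 -0.4931]
meter [337. 225.] 0.26 [0.5768 0.0222]
scene [ 1.3195 -0.6277  1.0216] 548.4114458182103
guard_handle [330. 250.] 0.89 [ 0.5958 -0.0012]
guard_handle [144. 394.] 0.56 [ 0.6894 -0.5185]
marks [288. 276.] 0.84 [ 0.5527 -0.0941]
vise [287. 273.] 0.64 [ 0.5641 -0.1029]
pad_left [106. 344.] 0.16 [ 0.4928 -0.5218]
tester [334. 271.] 0.97 [0.5441 0.0607]
oil [467. 223.] 0.78 [0.6945 0.3955]
oil [382. 234.] 0.2 [0.5851 0.1859]
meter [143. 394.] 0.64 [ 0.5883 -0.5013]
```

View pics/top.png

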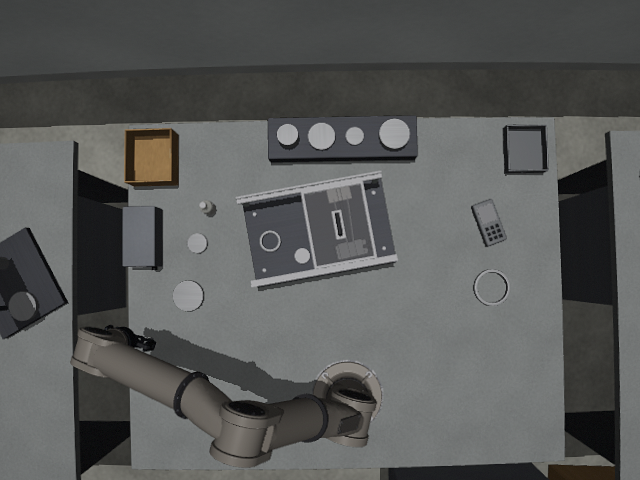

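View pics/scene.png

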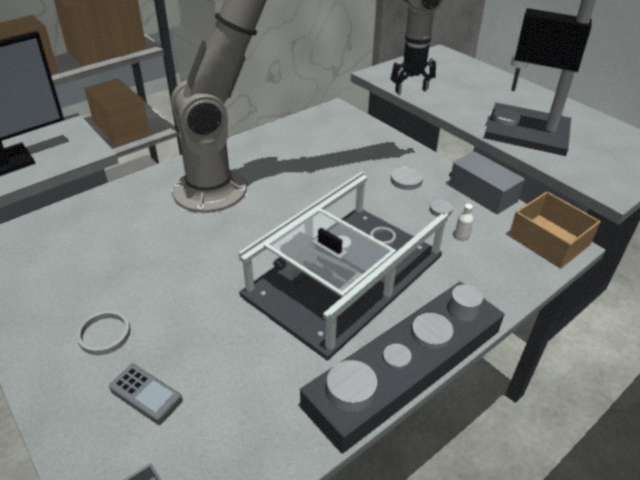

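Top view: guard handle at (338,225), rails end at about (381,174)/(237,200) and (397,259)/(253,284). The scene view agrees (handle at (329,239)), with the guard nearly shut and the tweezers below it. Next I work out the tester's yaw and the first move.

Run:
```python
from h import *
np.set_printoptions(precision=4,suppress=True)
c=viewer.read_camera('top'); 
P=[at_z(c,p,.148)[:2] for p in [(381,174),(237,200),(397,259),(253,284)]]
d=(P[1]-P[0]+P[3]-P[2])/2; print(np.linalg.norm(d),d, mid:=np.mean(P,0)); y=d/np.linalg.norm(d); yaw=np.arctan2(-y[0],y[1])
print('yaw',yaw,'origin',mid-.095*y)
m=cut_out('top','guard_handle')[0]; ys,xs=np.nonzero(m['pixels']); print(m['score'],xs.min(),xs.max(),ys.min(),ys.max(),len(xs))
h=at_z(c,search_frame('top','guard_handle')[0]['pixel'],.165)
x=np.array([y[1],-y[0]]); 
print('handle in tester',(h[:2]-mid+.095*y)@x,(h[:2]-mid+.095*y)@y)
o=telemetry.get_obs(); M=R.from_quat(np.roll(o['tool_rot'],-1)).as_matrix()
g=np.array([h[0],h[1],.28]); print('shift tool',M.T@(g-o['eef_pos']), 'turn',-np.degrees(np.arctan2(y[1],y[0])-np.arctan2(M[1,1],M[0,1])))
s=viewer.read_camera('scene'); print(proj(s,h),s['k1'],c['k1'])
```

```text
0.46253859015755033 [-0.0721  0.4569] [0.5547 0.0864]
yaw 0.1565930205799951 origin [ 0.5695 -0.0075]
0.81 301 376 180 268 4989
handle in tester 0.0019803993119445647 0.03391900464222527
shift tool [-0.5198 -0.4489 -0.0487] turn -29.81739698117963
[330.9523 238.6856] -0.09454921801648379 -0.09668842961509914
```

```bash
python3 -m crank '[{"delta_rot":[0,0,-8],"xyz":[-0.04,-0.035,-0.03],"fingers":-1},{"delta_rot":[0,0,-15],"xyz":[-0.08,-0.07,-0.05],"fingers":-1},{"delta_rot":[0,0,-22],"xyz":[-0.12,-0.105,-0.05],"fingers":-1},{"delta_rot":[0,0,-30],"xyz":[-0.16,-0.138,-0.05],"fingers":-1},{"delta_rot":[0,0,-30],"xyz":[-0.195,-0.168,-0.05],"fingers":-1},{"delta_rot":[0,0,-30],"xyz":[-0.23,-0.2,-0.05],"fingers":-1},{"delta_rot":[0,0,-30],"xyz":[-0.265,-0.23,-0.05],"fingers":-1},{"delta_rot":[0,0,-30],"xyz":[-0.3,-0.26,-0.05],"fingers":-1},{"delta_rot":[0,0,-30],"xyz":[-0.335,-0.29,-0.05],"fingers":-1},{"delta_rot":[0,0,-30],"xyz":[-0.37,-0.32,-0.05],"fingers":-1}]' 30
cat > to.py <<'E'
import sys
from h import *
np.set_printoptions(precision=4,suppress=True)
def to(g,yaw=None):
    o=telemetry.get_obs(); M=R.from_quat(np.roll(o['tool_rot'],-1)).as_matrix()
    print('t',o['t'],'pos',np.array(o['eef_pos']),'yaw of tool y',np.arctan2(-M[0,1],M[1,1]),'tilt',M[:,2],'F',np.array(o['contact_force']),'w',o['gripper_width']*85)
    print('shift',M.T@(np.array(g)-o['eef_pos']), 'turn' , None if yaw is None else -np.degrees(yaw-np.arctan2(-M[0,1],M[1,1])))
if __name__=='__main__': to([float(a) for a in sys.argv[1:4]],float(sys.argv[4]))
E
python3 to.py .564 .021 .28 .157
```

```text
t: 2.4
eef_pos: [0.4728, 0.1981, 0.2817]
tool_rot: [0.0, -0.08, 0.997, 0.0]
contact_force: [0.7, -0.2, -0.2]
gripper_width: 1.001
grasp_force: 0.0
t 2.4 pos [0.4728 0.1981 0.2817] yaw of tool y 0.15973968712752204 tilt [ 0.0008  0.0006 -1.    ] F [ 0.7197 -0.1777 -0.166 ] w 85.06956958011332
shift [-0.0619 -0.1894  0.0017] turn 0.15697250959333262
```

```bash
python3 -m crank '[{"delta_rot":[0,0,0],"xyz":[-0.015,-0.045,0],"fingers":-1},{"delta_rot":[0,0,0],"xyz":[-0.03,-0.09,0],"fingers":-1},{"delta_rot":[0,0,0],"xyz":[-0.045,-0.135,0],"fingers":-1},{"delta_rot":[0,0,0],"xyz":[-0.06,-0.175,0],"fingers":-1},{"delta_rot":[0,0,0],"xyz":[-0.06,-0.175,0],"fingers":-1},{"delta_rot":[0,0,0],"xyz":[-0.06,-0.175,0],"fingers":-1}]'
python3 - <<'E'
from to import *
c=viewer.read_camera('wrist'); save(c,'w1.png'); print(c['origin'])
h=[.564,.021,.165]
for d in search_frame('wrist','guard_handle'): 
  h=at_z(c,d['pixel'],.165); print(d['pixel'],d['score'],h); break
to([h[0],h[1],.159],.157)
E
```

```text
t: 3.0
eef_pos: [0.5593, 0.0361, 0.2812]
tool_rot: [-0.0, -0.079, 0.997, 0.0]
contact_force: [0.6, -0.2, -0.0]
gripper_width: 1.0
grasp_force: 0.0
[0.4859 0.0235 0.4236]
t 3.1 pos [0.5587 0.0384 0.2812] yaw of tool y 0.16167475323243283 tilt [-0.0005  0.0008 -1.    ] F [ 0.176   0.6553 -0.0035] w 84.7436990231291
shift [-0.0025 -0.0182  0.1222] turn 0.2678436304835401
```

View pics/w1.png

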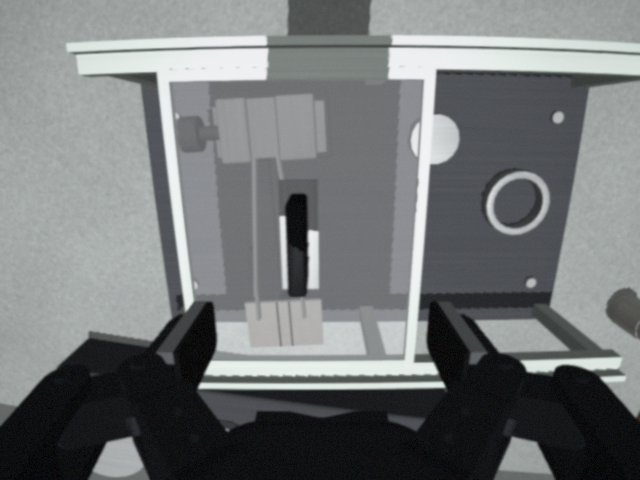

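The wrist view shows the handle at (297,195–297), a little left of the finger centre (~321). The tweezers lie below the panel and the tips sit over the plate at (285,323). The predicted shift of -18 mm in y fits, so I descend and grip the handle.

```bash
python3 - <<'E'
from to import *
c=viewer.read_camera('wrist')
for z in (.165,.18): print(at_z(c,(297,245),z))
print(proj(c,[.564,.021,.165]),c['fx'])
E
python3 -m crank '[{"delta_rot":[0,0,0],"xyz":[-0.002,-0.018,0.02],"fingers":-1},{"delta_rot":[0,0,0],"xyz":[-0.002,-0.018,0.06],"fingers":-1},{"delta_rot":[0,0,0],"xyz":[-0.002,-0.018,0.095],"fingers":-1},{"delta_rot":[0,0,0],"xyz":[-0.002,-0.018,0.118],"fingers":-0.2},{"delta_rot":[0,0,0],"xyz":[-0.002,-0.018,0.118],"fingers":0.5},{"delta_rot":[0,0,0],"xyz":[-0.002,-0.018,0.118],"fingers":1},{"delta_rot":[0,0,0],"xyz":[-0.002,-0.018,0.118],"fingers":1},{"delta_rot":[0,0,0],"xyz":[-0.002,-0.018,0.118],"fingers":1},{"delta_rot":[0,0,0],"xyz":[-0.002,-0.018,0.118],"fingers":1}]' 25
```

```text
[0.5706 0.0211 0.165 ]
[0.5656 0.0213 0.18  ]
[298.1944 236.6898] 363.5506004412271
t: 4.05
eef_pos: [0.5652, 0.0197, 0.1651]
tool_rot: [0.002, -0.08, 0.997, 0.0]
contact_force: [-1.1, 0.1, 6.6]
gripper_width: 0.159
grasp_force: 27.0
```

```bash
python3 -m crank '[{"delta_rot":[0,0,0],"xyz":[0,0.012,0],"fingers":1},{"delta_rot":[0,0,0],"xyz":[0,0.035,0],"fingers":1},{"delta_rot":[0,0,0],"xyz":[0,0.06,0],"fingers":1},{"delta_rot":[0,0,0],"xyz":[0,0.085,0],"fingers":1},{"delta_rot":[0,0,0],"xyz":[0,0.11,0],"fingers":1},{"delta_rot":[0,0,0],"xyz":[0,0.135,0],"fingers":1},{"delta_rot":[0,0,0],"xyz":[0,0.155,0],"fingers":1},{"delta_rot":[0,0,0],"xyz":[0,0.17,0],"fingers":1},{"delta_rot":[0,0,0],"xyz":[0,0.18,0],"fingers":1},{"delta_rot":[0,0,0],"xyz":[0,0.185,0],"fingers":1}]'; python3 to.py .5316 .225 .165 .157
python3 -c "
from h import *
c=viewer.read_camera('wrist'); save(c,'w2.png')"
```

```text
t: 5.05
eef_pos: [0.5352, 0.203, 0.1651]
tool_rot: [0.001, -0.08, 0.997, 0.0]
contact_force: [-1.5, -2.8, 8.3]
gripper_width: 0.16
grasp_force: 27.2
t 5.05 pos [0.5352 0.203  0.1651] yaw of tool y 0.16070932373511584 tilt [ 0.002   0.0008 -1.    ] F [-1.548  -2.7737  8.3435] w 13.59245979931067
shift [0.     0.0223 0.0001] turn 0.21252859486984035
```

View pics/w2.png

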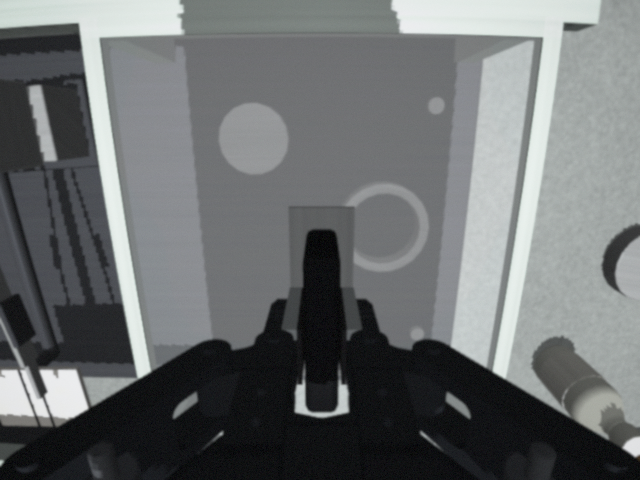

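The guard follows the handle and the 2.8 N reading is sliding friction, so it has not reached its stop. I pull on slowly until the force rises.

```bash
python3 -m crank '[{"delta_rot":[0,0,0],"xyz":[0,0.005,0],"fingers":1},{"delta_rot":[0,0,0],"xyz":[0,0.009,0],"fingers":1},{"delta_rot":[0,0,0],"xyz":[0,0.012,0],"fingers":1},{"delta_rot":[0,0,0],"xyz":[0,0.015,0],"fingers":1},{"delta_rot":[0,0,0],"xyz":[0,0.015,0],"fingers":1}]'; python3 -m crank '[{"delta_rot":[0,0,0],"xyz":[0,0.003,0],"fingers":1},{"delta_rot":[0,0,0],"xyz":[0,0.006,0],"fingers":1},{"delta_rot":[0,0,0],"xyz":[0,0.006,0],"fingers":1}]'
```

```text
t: 5.6
eef_pos: [0.5344, 0.2078, 0.1651]
tool_rot: [0.001, -0.077, 0.997, -0.005]
contact_force: [-0.5, -21.8, 14.3]
gripper_width: 0.158
grasp_force: 29.7
t: 5.9
eef_pos: [0.5344, 0.2079, 0.165]
tool_rot: [0.0, -0.074, 0.997, -0.008]
contact_force: [-0.1, -34.0, 17.4]
gripper_width: 0.161
grasp_force: 33.3
```

At the stop (34 N, travel 190 mm). I relax the pull, let go, lift and go back over the tweezers.

```bash
python3 -m crank '[{"delta_rot":[0,0,0],"xyz":[0,-0.01,0],"fingers":1},{"delta_rot":[0,0,0],"xyz":[0,-0.015,0],"fingers":1},{"delta_rot":[0,0,0],"xyz":[0,-0.015,0],"fingers":0.6},{"delta_rot":[0,0,0],"xyz":[0,-0.015,0],"fingers":0.2},{"delta_rot":[0,0,0],"xyz":[0,-0.015,0],"fingers":-0.2},{"delta_rot":[0,0,0],"xyz":[0,-0.015,-0.03],"fingers":-0.4},{"delta_rot":[0,0,0],"xyz":[0,-0.015,-0.08],"fingers":-0.4},{"delta_rot":[0,0,0],"xyz":[0,-0.04,-0.12],"fingers":-0.4},{"delta_rot":[0,0,0],"xyz":[0,-0.08,-0.12],"fingers":-0.4},{"delta_rot":[0,0,0],"xyz":[0,-0.125,-0.12],"fingers":-0.4}]'; python3 to.py .57 -.01 .28 .157
```

```text
t: 6.9
eef_pos: [0.5519, 0.1002, 0.2849]
tool_rot: [0.002, -0.082, 0.997, 0.001]
contact_force: [-0.1, -0.6, -1.2]
gripper_width: 0.699
grasp_force: 0.0
t 6.9 pos [0.5519 0.1002 0.2849] yaw of tool y 0.16359733024174142 tilt [ 0.0031  0.0016 -1.    ] F [-0.0905 -0.6415 -1.2265] w 59.378986277192695
shift [ 0.0001 -0.1117  0.0048] turn 0.3779991789058063
```

```bash
python3 -m crank '[{"delta_rot":[0,0,0],"xyz":[0,-0.045,0],"fingers":-0.6},{"delta_rot":[0,0,0],"xyz":[0,-0.085,0],"fingers":-0.6},{"delta_rot":[0,0,0],"xyz":[0,-0.105,0],"fingers":-0.6},{"delta_rot":[0,0,0],"xyz":[0,-0.105,0],"fingers":-0.6},{"delta_rot":[0,0,0],"xyz":[0,-0.105,0],"fingers":-0.6}]'
python3 - <<'E'
from to import *
c=viewer.read_camera('wrist'); save(c,'w3.png'); Z=dict(guard_handle=.165,marks=.102,vise=.127,pad_left=.118,pad_right=.118,tip_left=.118,tip_right=.118)
for t in Z:
    for d in search_frame('wrist',t)[:2]: print(t,np.round(d['pixel'],1),round(d['score'],2),at_z(c,d['pixel'],Z[t])[:2])
to([.57,-.01,.28],.157)
import json; json.dump({k:np.array(c[k]).tolist() for k in c if k!='img'},open('c3.json','w'))
E
```

```text
t: 7.4
eef_pos: [0.5678, -0.0037, 0.2831]
tool_rot: [-0.0, -0.08, 0.997, 0.0]
contact_force: [-1.3, 0.7, 0.2]
gripper_width: 0.799
grasp_force: 0.0
guard_handle [552.7 216.4] 0.69 [0.5271 0.1652]
marks [320.6 146. ] 0.88 [ 0.5085 -0.0148]
vise [320.3 152.4] 0.92 [ 0.5124 -0.0144]
vise [552.7 213.9] 0.41 [0.5298 0.191 ]
pad_left [338.3 246.6] 0.94 [0.5913 0.0145]
pad_right [300.3 246.2] 0.71 [ 0.5963 -0.0189]
tip_left [343.  245.2] 0.95 [0.5893 0.0184]
tip_left [318.4 152.1] 0.59 [ 0.513  -0.0159]
tip_right [300.9 251.3] 0.56 [ 0.601  -0.0177]
tip_right [318.2 154.7] 0.23 [ 0.5151 -0.0158]
t 7.8 pos [ 0.5678 -0.0036  0.2833] yaw of tool y 0.16091468817600826 tilt [-0.0001  0.0001 -1.    ] F [-0.1138 -0.5485 -0.5693] w 67.78240135887425
shift [-0.0012 -0.0067  0.0033] turn 0.22429511059503984
```

View pics/w3.png

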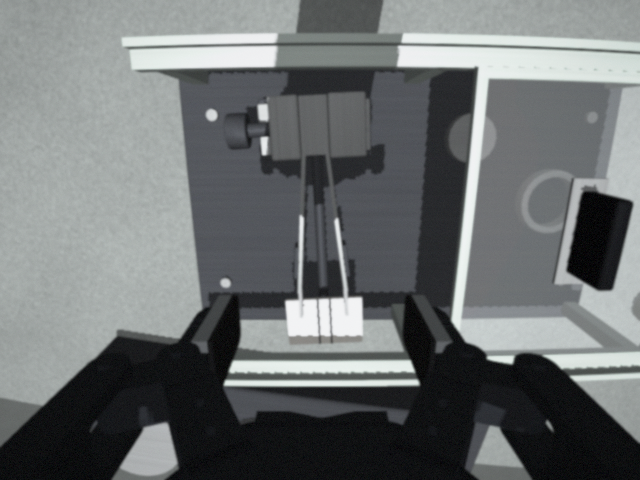

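The guard is fully open, with the handle at (600,240). The left blade runs (327,157)→(348,315) and the right one (304,158)→(301,315). The plate is centred near (325,320), with its lines at about x = 319 and 331. Enlarging for a finer pixel reading.

Run:
```python
from h import *
im=cv2.imread('pics/w3.png'); cv2.imwrite('pics/w3c.png',cv2.resize(im[150:350,265:385],None,fx=3,fy=3,interpolation=cv2.INTER_CUBIC))
import json; c=json.load(open('c3.json')); np.set_printoptions(precision=4,suppress=True)
L=[(327,157),(348,315)]; Rr=[(304,158),(301,315)]
W=lambda p,z=.124: at_z(c,p,z)[:2]
b=(W(L[0])+W(Rr[0]))/2; t=(W(L[1])+W(Rr[1]))/2; print('base',b,'tip',t,'gap',W(L[1])-W(Rr[1]),W(L[0])-W(Rr[0]))
d=t-b; d/=np.linalg.norm(d); print('yaw',np.arctan2(d[1],d[0]),np.linalg.norm(t-b)); 
print('lines', W((319,300),.102),W((319,338),.102),W((331,300),.102),W((331,338),.102))
print('vise side mid', W((301,158),.127),W((330,157),.127))
```

```text
base [ 0.5173 -0.0176] tip [0.6572 0.0129] gap [-0.007   0.0431] [-0.0038  0.0183]
yaw 0.2146724575568317 0.14325349258960252
lines [0.6537 0.007 ] [0.6959 0.0138] [0.6518 0.0187] [0.694  0.0259]
vise side mid [ 0.5193 -0.0291] [ 0.5148 -0.0061]
```

View pics/w3c.png

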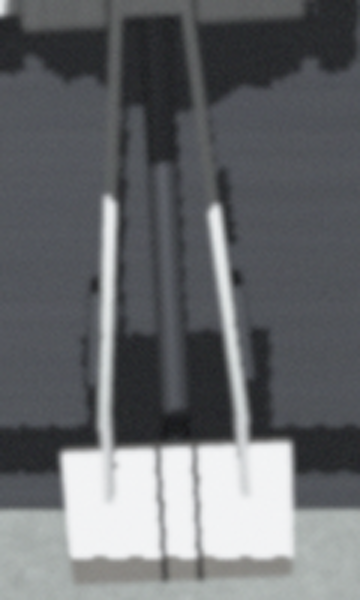

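```bash
python3 - <<'E'
from h import *
import json; c=json.load(open('c3.json')); np.set_printoptions(precision=4,suppress=True)
W=lambda p,z=.124: at_z(c,(265+p[0]/3-.33,150+p[1]/3-.33),z)[:2]
l=W((194,447),.102),W((199,553),.102); r=W((159,450),.102),W((164,555),.102)
for s in (l,r): d=s[1]-s[0]; print('line yaw',np.arctan2(d[1],d[0]),s)
m=(W((62,452),.102)+W((291,441),.102))/2; m2=(W((72,558),.102)+W((292,553),.102))/2; print('plate',m,m2,(m+m2)/2,np.arctan2(*(m2-m)[::-1]))
e=W((291,441),.102)-W((62,452),.102); print('plate edge yaw',np.arctan2(-e[0],e[1]))
b=(W((117,15))+W((187,15)))/2; t=(W((247,495))+W((108,498)))/2; print(b,t,np.arctan2(*(t-b)[::-1]))
for yaw in (.19,.215):
  x=np.array([np.cos(yaw),np.sin(yaw)]); print('pads mid via tip',t-x*.0547,'via marks',(m+m2)/2-x*.055)
E
python3 to.py .604 .0015 .2 .21
```

```text
line yaw 0.21052041003873587 (array([0.6506, 0.0168]), array([0.6894, 0.0251]))
line yaw 0.200856037764484 (array([0.6535, 0.0057]), array([0.6921, 0.0135]))
plate [0.6514 0.0111] [0.6913 0.0196] [0.6714 0.0153] 0.20935611265280316
plate edge yaw 0.21394243298470234
[ 0.5151 -0.0181] [0.6575 0.0123] 0.2103023556907409
pads mid via tip [0.6038 0.002 ] via marks [0.6174 0.0049]
pads mid via tip [0.6041 0.0007] via marks [0.6176 0.0036]
t 7.8 pos [ 0.5678 -0.0036  0.2833] yaw of tool y 0.16091468817600826 tilt [-0.0001  0.0001 -1.    ] F [-0.1138 -0.5485 -0.5693] w 67.78240135887425
shift [-0.0366 -0.0008  0.0833] turn -2.812381203598323
```

```bash
python3 -m crank '[{"delta_rot":[0,0,-2.8],"xyz":[-0.034,-0.001,0.02],"fingers":-0.6},{"delta_rot":[0,0,-2.8],"xyz":[-0.034,-0.001,0.06],"fingers":-0.6},{"delta_rot":[0,0,-2.8],"xyz":[-0.034,-0.001,0.1],"fingers":-0.6},{"delta_rot":[0,0,-2.8],"xyz":[-0.034,-0.001,0.13],"fingers":-0.6},{"delta_rot":[0,0,-2.8],"xyz":[-0.034,-0.001,0.13],"fingers":-0.6},{"delta_rot":[0,0,-2.8],"xyz":[-0.034,-0.001,0.13],"fingers":-0.6},{"delta_rot":[0,0,-2.8],"xyz":[-0.034,-0.001,0.13],"fingers":-0.6}]'
python3 - <<'E'
from to import *
c=viewer.read_camera('wrist'); save(c,'w4.png')
import json; json.dump({k:np.array(c[k]).tolist() for k in c if k!='img'},open('c4.json','w'))
to([.602,.001,.096],.21)
E
```

```text
t: 8.5
eef_pos: [0.6031, 0.0002, 0.1554]
tool_rot: [0.002, -0.104, 0.995, 0.0]
contact_force: [0.4, -0.3, 0.7]
gripper_width: 0.799
grasp_force: 0.0
t 8.55 pos [0.6031 0.0002 0.1555] yaw of tool y 0.20865218622975182 tilt [ 0.0038  0.0005 -1.    ] F [-0.1804  0.7163  0.0154] w 68.35981939739837
shift [0.0011 0.001  0.0595] turn -0.07722404060483558
```

View pics/w4.png

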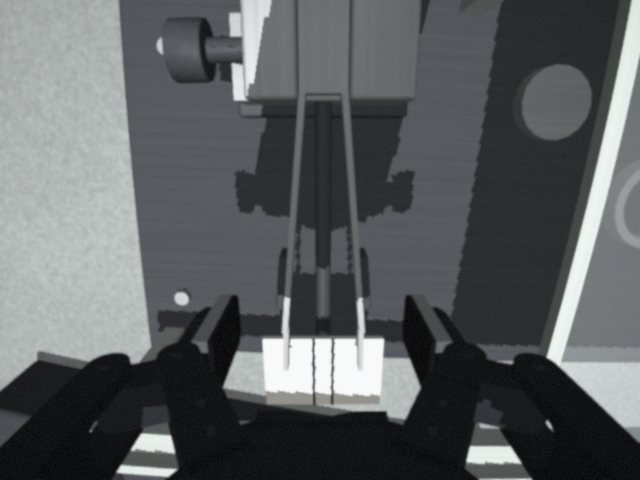

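Aligned: the blades are symmetric about column 323–324 and the finger centre is ~322. The dark pads lie around (283,280) and (365,280), the tips at (286,367) and (362,367).

```bash
python3 - <<'E'
from h import *
import json; c=json.load(open('c4.json')); np.set_printoptions(precision=4,suppress=True)
W=lambda p,z=.124: at_z(c,p,z)[:2]
t=(W((286,367))+W((362,367)))/2; x=np.array([np.cos(.209),np.sin(.209)]); b=(W((303,96))+W((348,96)))/2
print('tip',t,np.linalg.norm(W((286,367))-W((362,367))),'pad via tip',t-x*.0547,'base',b,'via base',b+x*.085, np.arctan2(*(t-b)[::-1]))
for v in (250,310): print(W((365,v),.126)-0*x, (W((365,v),.126)-t)@x)
E
python3 -m crank '[{"delta_rot":[0,0,0],"xyz":[0,0.001,0.025],"fingers":-0.6},{"delta_rot":[0,0,0],"xyz":[0,0.001,0.045],"fingers":-0.6},{"delta_rot":[0,0,0],"xyz":[0,0.001,0.058],"fingers":-0.6},{"delta_rot":[0,0,0],"xyz":[0,0.001,0.058],"fingers":-0.6},{"delta_rot":[0,0,0],"xyz":[0,0.001,0.058],"fingers":-0.4},{"delta_rot":[0,0,0],"xyz":[0,0.001,0.058],"fingers":-0.2},{"delta_rot":[0,0,0],"xyz":[0,0.001,0.058],"fingers":-0.12},{"delta_rot":[0,0,0],"xyz":[0,0.001,0.058],"fingers":-0.12},{"delta_rot":[0,0,0],"xyz":[0,0.001,0.058],"fingers":-0.12}]' 20; python3 to.py .602 .001 .096 .21
```

```text
tip [0.6559 0.0121] 0.04295173588662584 pad via tip [0.6024 0.0007] base [ 0.516  -0.0173] via base [0.5992 0.0003] 0.20726680092678937
[0.5826 0.0172] -0.07059676056944934
[0.6151 0.0254] -0.03718858029557861
t: 9.45
eef_pos: [0.6017, 0.0011, 0.0957]
tool_rot: [0.0, -0.104, 0.995, -0.0]
contact_force: [0.5, 0.1, 0.2]
gripper_width: 0.559
grasp_force: 0.3
t 9.45 pos [0.6017 0.0011 0.0957] yaw of tool y 0.20853363252888443 tilt [ 0.0008  0.0001 -1.    ] F [0.4615 0.0913 0.1917] w 47.52948608324445
shift [-0.0003 -0.0001 -0.0003] turn -0.08401666731019321
```

```bash
python3 -m crank '[{"delta_rot":[0,0,0],"xyz":[0,0,0],"fingers":-0.05},{"delta_rot":[0,0,0],"xyz":[0,0,0],"fingers":0.02},{"delta_rot":[0,0,0],"xyz":[0,0,0],"fingers":0.1},{"delta_rot":[0,0,0],"xyz":[0,0,0],"fingers":0.16},{"delta_rot":[0,0,0],"xyz":[0,0,0],"fingers":0.21},{"delta_rot":[0,0,0],"xyz":[0,0,0],"fingers":0.24},{"delta_rot":[0,0,0],"xyz":[0,0,0],"fingers":0.24},{"delta_rot":[0,0,0],"xyz":[0,0,0],"fingers":0.24}]' 20
python3 - <<'E'
from to import *
c=viewer.read_camera('wrist'); save(c,'w5.png')
to([.602,.001,.096],.21)
t=[proj(c,[.6559,.0121,.124])]; print(t, proj(c,[.66,.0133,.102]))
u,v=t[0]; u=int(u);v=int(v); print(u,v); save(c,'w5c.png',(u-80,max(v-90,0),u+80,min(v+60,480)),4)
import json; json.dump({**{k:np.array(c[k]).tolist() for k in c if k!='img'},'crop':[u-80,max(v-90,0)]},open('c5.json','w'))
E
```

```text
t: 10.25
eef_pos: [0.6019, 0.0011, 0.0958]
tool_rot: [0.001, -0.104, 0.995, -0.0]
contact_force: [0.4, -0.5, 5.3]
gripper_width: 0.383
grasp_force: 4.0
t 10.3 pos [0.6019 0.0012 0.0957] yaw of tool y 0.20867706438372757 tilt [ 0.0011  0.0001 -1.    ] F [ 0.239  -0.6052  5.2618] w 32.40819887374527
shift [-0.0001 -0.0002 -0.0003] turn -0.07579862737994822
[array([322.0651, 458.6889])] [322.6902 425.967 ]
322 458
```

View pics/w5c.png

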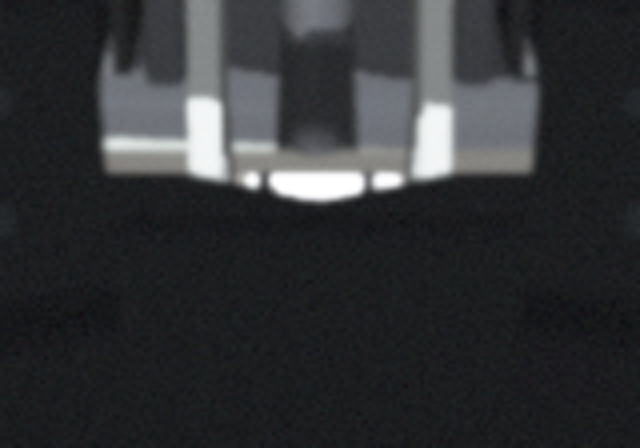

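The body now hides the tips. Both blades show at crop columns 187–226 and 415–455 (row 150) and the lines at 262 and 369, so the width reading (32.4 mm) and the blades' parallelism can serve as the measure. I close a little more and measure the blade edges.

```bash
python3 -m crank '[{"delta_rot":[0,0,0],"xyz":[0,0,0],"fingers":0.26},{"delta_rot":[0,0,0],"xyz":[0,0,0],"fingers":0.285},{"delta_rot":[0,0,0],"xyz":[0,0,0],"fingers":0.285},{"delta_rot":[0,0,0],"xyz":[0,0,0],"fingers":0.285}]'
python3 - <<'E'
from to import *
c=viewer.read_camera('wrist'); save(c,'w6.png')
for n in ('scene','top'):
    s=viewer.read_camera(n); u=proj(s,[.656,.012,.11]).astype(int); print(n,u); cv2.imwrite(f'pics/{n}6.png',s['img'][:,:,::-1])
a=cv2.imread('pics/w6.png')[220:420,260:385]; b=cv2.imread('pics/scene6.png'); s=viewer.read_camera('scene'); u,v=proj(s,[.656,.012,.11]).astype(int)
A=cv2.resize(a,(375,600),interpolation=cv2.INTER_CUBIC); B=cv2.resize(b[v-35:v+35,u-25:u+25],(425,600),interpolation=cv2.INTER_CUBIC)
cv2.imwrite('pics/cmp6.png',np.hstack([A,B]))
to([.602,.001,.096],.21)
import json; json.dump({k:np.array(c[k]).tolist() for k in c if k!='img'},open('c6.json','w'))
E
```

```text
t: 10.7
eef_pos: [0.602, 0.0011, 0.0958]
tool_rot: [0.001, -0.104, 0.995, -0.0]
contact_force: [0.3, 0.2, 5.7]
gripper_width: 0.36
grasp_force: 4.7
scene [350 278]
top [339 198]
t 10.9 pos [0.602  0.0011 0.0958] yaw of tool y 0.20863337882528502 tilt [ 0.0013  0.0001 -1.    ] F [ 0.2436 -0.2674  4.555 ] w 30.238376523808498
shift [ 0.     -0.0001 -0.0002] turn -0.07830162550437887
```

View pics/cmp6.png

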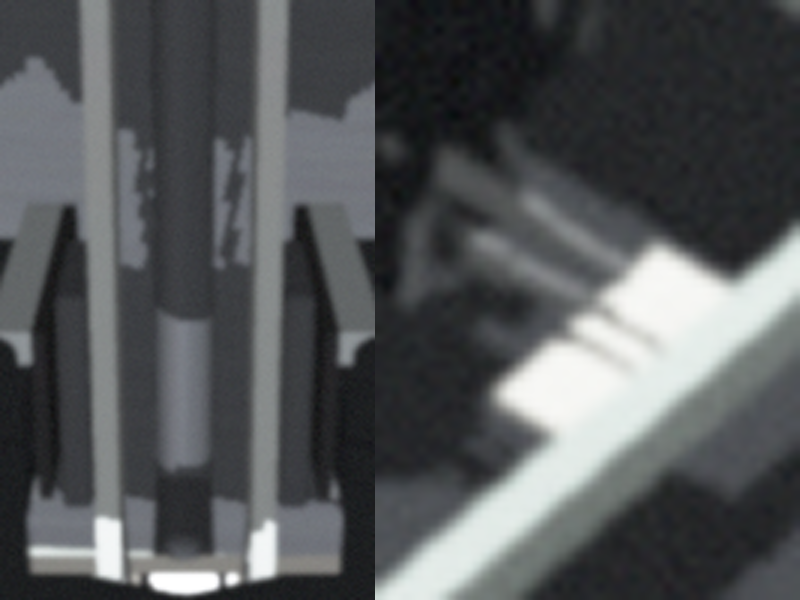

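```bash
cat > gap.py <<'E'
from h import *
def gap(c,img):
    g=cv2.GaussianBlur(img,(3,3),0).astype(float); g=g.mean(2); P=[]
    def edge(v,lo,hi,sg):   # sub-pixel strongest rise (sg=1) or fall
        d=sg*np.gradient(g[v])[lo:hi]; k=int(d.argmax()); k=min(max(k,1),len(d)-2)
        den=d[k-1]-2*d[k]+d[k+1]; return lo+k+(.5*(d[k-1]-d[k+1])/den if den else 0)
    for v in range(310,402,3):
        m=lambda a,b:(a+b)/2
        l0=edge(v,284,294,1); l1=edge(v,293,305,-1); r0=edge(v,338,350,1); r1=edge(v,349,361,-1)
        l=at_z(c,(m(l0,l1),v),.124)[:2]; r=at_z(c,(m(r0,r1),v),.124)[:2]
        P.append((v,l1-l0,r1-r0,*l,*r))
    P=np.array(P); x=np.array([np.cos(.209),np.sin(.209)]); hinge=np.array([.506,-.0194])
    mid=(P[:,3:5]+P[:,5:7])/2; s=(mid-hinge)@x; w=np.linalg.norm(P[:,3:5]-P[:,5:7],axis=1)
    ok=(abs(P[:,1]-np.median(P[:,1]))<2)&(abs(P[:,2]-np.median(P[:,2]))<2)
    f=np.polyfit(s[ok],w[ok],1); print('n',ok.sum(),'s',s[ok].min(),s[ok].max(),'px',np.median(P[:,1:3],0),'centre sep mm',np.polyval(f,[s[ok].min(),.095,.150])*1e3,'slope/2',f[0]/2,'resid',np.std(w[ok]-np.polyval(f,s[ok]))*1e3)
if __name__=='__main__':
    import json
    for n in '56': gap(json.load(open(f'c{n}.json')),cv2.imread(f'pics/w{n}.png'))
E
python3 gap.py
```

```text
n 31 s 0.0842308585248363 0.1230006040858339 px [8.60490196 8.70400729] centre sep mm [20.9393483  21.28040822 23.02226439] slope/2 0.015835056080756083 resid 0.1057188137329132
n 30 s 0.08430378642250053 0.12309224129350055 px [8.68      8.6709618] centre sep mm [19.44206575 19.57177937 20.23876769] slope/2 0.006063530149317349 resid 0.10101979232969671
```

Run:
```python
from h import *
import json
for n,v0,v1 in (('5',410,418),('6',408,418)):
    c=json.load(open(f'c{n}.json')); g=cv2.imread(f'pics/w{n}.png').astype(float).mean(2)
    for v in range(v0,v1,1):
        row=g[v,296:352]; 
        if row.max()<150: continue
        def mn(lo,hi):
            k=lo+int(g[v,lo:hi].argmin()); a,b,d=g[v,k-1:k+2]; return k+.5*(a-d)/(a-2*b+d+1e-9),g[v,k]
        (a,ga),(b,gb)=mn(302,314),mn(328,340)
        print(n,v,round(a,2),round(b,2),ga,gb,'mm',np.linalg.norm(at_z(c,(a,v),.102)-at_z(c,(b,v),.102))*1e3)
c=json.load(open('c4.json')); g=cv2.imread('pics/w4.png').astype(float).mean(2)
x=np.array([np.cos(.209),np.sin(.209)]); hinge=np.array([.506,-.0194])
for v in (130,160,190,310,320,330):
    # blade centres: bright bands
    out=[]
    for lo,hi in ((278,310),(340,372)):
        r=g[v,lo:hi]; w=np.clip(r-np.percentile(r,60),0,None); k=int(r.argmax()); k0=max(k-4,0); w2=w[k0:k+5]; out.append(lo+k0+(w2*np.arange(len(w2))).sum()/w2.sum())
    l,r=at_z(c,(out[0],v),.124)[:2],at_z(c,(out[1],v),.124)[:2]; s=((l+r)/2-hinge)@x; print(v,np.round(out,1),'s',s,'sep',np.linalg.norm(l-r)*1e3,'expect',19+2e3*s*.0933)
```

```text
5 410 307.87 333.65 122.33333333333333 124.33333333333333 mm 11.96215114847086
5 411 307.74 333.65 106.66666666666667 117.0 mm 12.032039902554054
5 412 307.7 333.67 105.33333333333333 122.66666666666667 mm 12.078357621949733
5 413 307.69 333.7 99.0 128.0 mm 12.108601926145136
5 414 307.67 333.79 78.0 110.66666666666667 mm 12.173893363652716
5 415 300.12 333.91 49.333333333333336 76.33333333333333 mm 15.774143969462424
5 416 304.21 345.17 30.333333333333332 41.0 mm 19.137429300372474
5 417 301.69 339.62 26.0 29.0 mm 17.75043715549663
6 408 302.22 337.66 98.66666666666667 126.33333333333333 mm 16.41225150177338
6 409 302.25 337.24 99.33333333333333 127.33333333333333 mm 16.2193436903049
6 410 302.23 333.56 99.0 127.0 mm 14.542583154655706
6 411 307.56 333.56 102.0 122.33333333333333 mm 12.081848212569271
6 412 307.6 333.64 87.0 125.0 mm 12.115400833424948
6 413 307.57 333.7 80.0 128.33333333333334 mm 12.170901219499681
6 414 307.6 333.8 64.0 114.66666666666667 mm 12.217398088722252
6 415 301.43 345.32 39.333333333333336 67.0 mm 20.493443661725284
6 416 301.88 339.74 27.0 32.666666666666664 mm 17.701549689266077
6 417 302.09 335.02 26.333333333333332 27.0 mm 15.413521673852998
130 [298.3 347.2] s 0.02504924772570511 sep 22.50692555328227 expect 23.674189625616574
160 [296.5 349.6] s 0.03865396383503811 sep 24.928863958746458 expect 26.212829651618108
190 [294.3 351.5] s 0.05284201121059366 sep 27.44532887280229 expect 28.860319291896776
310 [285.8 359.9] s 0.1170711459195002 sep 39.485508044609254 expect 40.845475828578735
320 [285.1 360.7] s 0.12309460222519872 sep 40.73250453301586 expect 41.96945277522208
330 [284.9 361.3] s 0.12924209795255678 sep 41.56377790617813 expect 43.116575477947094
```

Vision and the width reading agree on a tip gap of about 12.8 mm, so I close 0.55 mm more at the pads and re-measure.

```bash
python3 -m crank '[{"delta_rot":[0,0,0],"xyz":[0,0,0],"fingers":0.292},{"delta_rot":[0,0,0],"xyz":[0,0,0],"fingers":0.298},{"delta_rot":[0,0,0],"xyz":[0,0,0],"fingers":0.298},{"delta_rot":[0,0,0],"xyz":[0,0,0],"fingers":0.298},{"delta_rot":[0,0,0],"xyz":[0,0,0],"fingers":0.298}]'
python3 - <<'E'
from to import *
from gap import gap
for i in range(4):
    c=viewer.read_camera('wrist'); gap(c,c['img']); print(telemetry.get_obs()['gripper_width']*85,telemetry.get_obs()['grasp_force'])
E
```

```text
t: 11.4
eef_pos: [0.602, 0.001, 0.0959]
tool_rot: [0.001, -0.104, 0.995, -0.0]
contact_force: [0.3, -1.2, 4.6]
gripper_width: 0.348
grasp_force: 5.0
n 30 s 0.08433954555661974 0.12314221419097261 px [8.6154 8.6723] centre sep mm [18.9799 19.0575 19.4582] slope/2 0.003642731252273959 resid 0.11563293179010943
29.901701868706773 5.003650635480881
n 30 s 0.0843395531512018 0.12314220407647122 px [8.6373 8.6782] centre sep mm [18.9841 19.0593 19.4469] slope/2 0.0035240402680999775 resid 0.11942324547257657
29.937175719470144 5.003561228513718
n 30 s 0.08433961230992343 0.12314233207378643 px [8.5658 8.6731] centre sep mm [18.9827 19.0597 19.4569] slope/2 0.003610589430013716 resid 0.11401553423425047
30.086704270265443 5.003696009516716
n 30 s 0.08433955031280956 0.12314225161972521 px [8.6276 8.6583] centre sep mm [18.9787 19.0565 19.4582] slope/2 0.003651731731476832 resid 0.11570272123278848
30.21108785210934 5.0037165731191635
```

The blade centres are now 19.0 mm apart (parallel), the width is 30.0 mm and the pad force 5.0 N, so this is the marked gap. I hold it for 4 s.

```bash
H='' ; python3 -m crank '[{"delta_rot":[0,0,0],"xyz":[0,0,0],"fingers":0.298},{"delta_rot":[0,0,0],"xyz":[0,0,0],"fingers":0.298},{"delta_rot":[0,0,0],"xyz":[0,0,0],"fingers":0.298},{"delta_rot":[0,0,0],"xyz":[0,0,0],"fingers":0.298},{"delta_rot":[0,0,0],"xyz":[0,0,0],"fingers":0.298},{"delta_rot":[0,0,0],"xyz":[0,0,0],"fingers":0.298},{"delta_rot":[0,0,0],"xyz":[0,0,0],"fingers":0.298},{"delta_rot":[0,0,0],"xyz":[0,0,0],"fingers":0.298},{"delta_rot":[0,0,0],"xyz":[0,0,0],"fingers":0.298},{"delta_rot":[0,0,0],"xyz":[0,0,0],"fingers":0.298}]' >/dev/null
python3 -m crank '[{"delta_rot":[0,0,0],"xyz":[0,0,0],"fingers":0.298},{"delta_rot":[0,0,0],"xyz":[0,0,0],"fingers":0.298},{"delta_rot":[0,0,0],"xyz":[0,0,0],"fingers":0.298},{"delta_rot":[0,0,0],"xyz":[0,0,0],"fingers":0.298},{"delta_rot":[0,0,0],"xyz":[0,0,0],"fingers":0.298},{"delta_rot":[0,0,0],"xyz":[0,0,0],"fingers":0.298},{"delta_rot":[0,0,0],"xyz":[0,0,0],"fingers":0.298},{"delta_rot":[0,0,0],"xyz":[0,0,0],"fingers":0.298},{"delta_rot":[0,0,0],"xyz":[0,0,0],"fingers":0.298},{"delta_rot":[0,0,0],"xyz":[0,0,0],"fingers":0.298}]' >/dev/null
python3 -m crank '[{"delta_rot":[0,0,0],"xyz":[0,0,0],"fingers":0.298},{"delta_rot":[0,0,0],"xyz":[0,0,0],"fingers":0.298},{"delta_rot":[0,0,0],"xyz":[0,0,0],"fingers":0.298},{"delta_rot":[0,0,0],"xyz":[0,0,0],"fingers":0.298},{"delta_rot":[0,0,0],"xyz":[0,0,0],"fingers":0.298},{"delta_rot":[0,0,0],"xyz":[0,0,0],"fingers":0.298},{"delta_rot":[0,0,0],"xyz":[0,0,0],"fingers":0.298},{"delta_rot":[0,0,0],"xyz":[0,0,0],"fingers":0.298},{"delta_rot":[0,0,0],"xyz":[0,0,0],"fingers":0.298},{"delta_rot":[0,0,0],"xyz":[0,0,0],"fingers":0.298}]' >/dev/null
python3 -m crank '[{"delta_rot":[0,0,0],"xyz":[0,0,0],"fingers":0.298},{"delta_rot":[0,0,0],"xyz":[0,0,0],"fingers":0.298},{"delta_rot":[0,0,0],"xyz":[0,0,0],"fingers":0.298},{"delta_rot":[0,0,0],"xyz":[0,0,0],"fingers":0.298},{"delta_rot":[0,0,0],"xyz":[0,0,0],"fingers":0.298},{"delta_rot":[0,0,0],"xyz":[0,0,0],"fingers":0.298},{"delta_rot":[0,0,0],"xyz":[0,0,0],"fingers":0.298},{"delta_rot":[0,0,0],"xyz":[0,0,0],"fingers":0.298},{"delta_rot":[0,0,0],"xyz":[0,0,0],"fingers":0.298},{"delta_rot":[0,0,0],"xyz":[0,0,0],"fingers":0.298}]'
python3 - <<'E'
from to import *
from gap import gap
c=viewer.read_camera('wrist'); gap(c,c['img'])
c=viewer.read_camera('top'); save(c,'top7.png',(180,150,420,330),3)
E
```

```text
t: 15.6
eef_pos: [0.602, 0.001, 0.0959]
tool_rot: [0.001, -0.104, 0.995, -0.0]
contact_force: [0.1, -0.7, 6.3]
gripper_width: 0.353
grasp_force: 5.0
n 30 s 0.08433946822144346 0.12314216082968611 px [8.6463 8.6531] centre sep mm [18.9862 19.0633 19.4612] slope/2 0.0036173514695571484 resid 0.11717103273489446
```

View pics/top7.png

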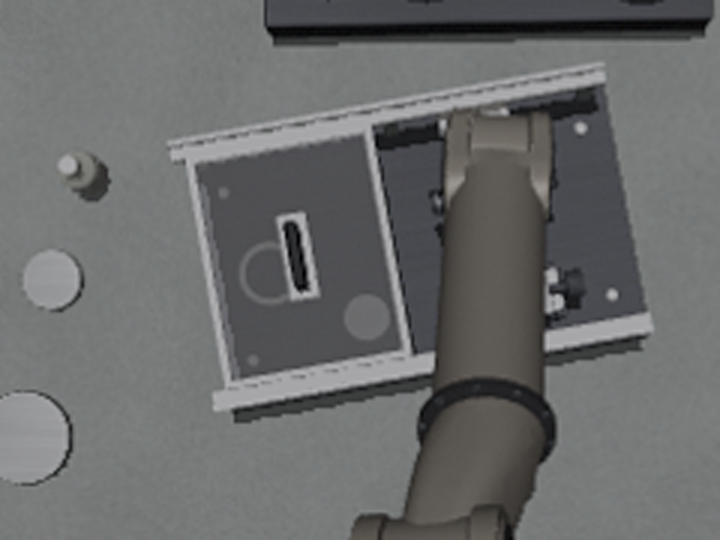

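The guard is fully open at the left end of the rails (handle at crop (297,257)), the ring, discs and bottle are where they were, and the gap held steady. Handing in.

```bash
python3 -c "
from station import job
print(job.hand_in())"
```

```text
the job is handed in; nothing more can be done
None
```

The job is handed in: the guard is open against its stop and the arm is still holding the tweezers at the mark, with an estimated tip gap of 12.0–12.3 mm (pads 30 mm apart, 5.0 N), steady for over 4 s; the gripper hid the tips, so I worked the gap out from the blades and pad width, and nothing loose looked moved in the last top view, which covered only the tester's surroundings.

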